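# Chuck a polishing bit in the slanted spindle and lock it

## Task

Take the drum-headed polishing bit out of the stand and put it shank first, all the way down, into the open chuck of the slanted bench spindle. Let go, turn the chuck's ribbed sleeve clockwise until its three jaws hold the bit firmly, and only then swing the lock lever on the spindle's base down until it is fully shut. Leave the other two bits in the stand and do not knock over or shift the bottles and the jar.

Things in the scene. Friction and masses are not known exactly. Their poses are not given: they have to be found in the camera images.
- drum_bit_head (a point): Centre of the head of the wanted bit: dark flat-ended drum, 36 mm in diameter, 24 mm high, on a 14 mm steel shank; 93 mm long in all, 120 g. z points along the bit from shank to head; the shank's end lies 81 mm below this point, the head's underside 12 mm. At the start it stands upright and slack in one of the stand's holes (40 mm deep), this point 91 mm above the worktop.
- drum_bit: The same wanted drum-headed bit as a whole; origin at the shank's end, z along the bit towards the head.
- ball_bit_head (a point): Centre of the head of another bit that stays in the stand: ball 26 mm in diameter, same shank, 91 mm above the worktop.
- cone_bit_head (a point): Middle of the head of the third bit that stays in the stand: cone 26 mm wide at its base and 27 mm high, same shank, 91 mm above the worktop.
- bit_stand: White block 56 x 180 x 50 mm (x, y, z), fixed, with three holes in a row along its y axis, 60 mm apart, middle one at the centre. Origin at the centre of its underside.
- drive: Slanted bench spindle, fixed: base plate 12 mm thick from x = -70 to 90, y = -55 to 115 mm; on it a housing 77 mm in diameter that leans 30 degrees from vertical towards its own -x and carries the chuck. Origin on the underside of the base, axes as the base stands. Beside the housing nothing but the lock lever rises over 32 mm.
- chuck_mouth (a point): Centre of the chuck's open upper end, level with the sleeve's rim, at (-15, 0, 133) mm in the drive's frame. z points out along the axis, 30 degrees from vertical. The bit goes in along -z: jaw opening 24 mm less 8 mm per rad of sleeve angle, then a funnel and a 19 mm bore, floor 60 mm below this point. Fully down, the head's centre is 21 mm and its top 33 mm above this point.
- sleeve (a joint): Angle (rad, 0 to 1.7) of the chuck's ribbed sleeve, a ring 54 mm across that reaches 42 mm down the axis from chuck_mouth. Grows clockwise as seen looking down on the mouth; starts at 0 to 0.35. The jaws move in 4 mm per rad, touch the shank at about 1.25 and hold it firmly from 1.4. Takes 0.3 N m to turn, 0.6 when tight; stays where left. Below it the housing is 54 mm wide, widening to 77.
- jaw_0: One of three equal steel jaws 120 degrees apart inside the sleeve's upper end, 14 mm high, smooth (they centre the bit as they close). Origin on the chuck's axis, 90 mm below chuck_mouth, moving with the jaw.
- jaw_1: Second jaw, as jaw_0.
- jaw_2: Third jaw, as jaw_0.
- lock_lever (a joint): Angle of the lock lever on the base (rad): 0 is fully shut (lying level), 1.4 fully open (nearly upright). Starts between 0.95 and 1.3. It stays where it is left; 2 N at the knob moves it.
- lever_hinge (a point): Centre of the lock lever's hinge, at (50, 95, 36) mm in the drive's frame; the hinge runs along the drive's y. The point's axes are the drive's.
- lever_knob (a point): Centre of the black ball (20 mm across) at the lever's end, 85 mm from the hinge; the bar is 12 mm wide, 7 mm thick. Points to the drive's -x when shut, rises as it opens. In the drive's frame: x = 50 - 85 cos(a), y = 95, z = 36 + 85 sin(a) mm for lever angle a.
- wash_bottle: Loose plastic bottle with a bent spout, 67 x 73 mm and 195 mm tall, in the middle between stand and spindle. Origin at the centre of its underside. Must stay.
- brown_bottle: Loose brown bottle with black cap, 50 mm in diameter, 98 mm tall, at the back. Origin at its underside. Must stay.
- white_bottle: Loose pale bottle with green cap, 42 mm in diameter, 99 mm tall, at the back. Origin at its underside. Must stay.
- low_jar: Loose white round jar, 71 mm in diameter, 28 mm tall, at the front. Origin at its underside. Must stay.
Mind the look-alikes: they are no part of the job. What is shaped like the drum_bit but yellow is not meant.

How it is judged:
By the outcome, as a careful person would: the job done as asked, in the order asked, and still so for the second after the job is handed in, with the robot touching nothing.
It also fails if it takes over 67 s, if anything falls off the work surface, if the arm or the gripper's body presses on something with over 40 N, if the wrist force passes 120 N, or if a joint passes its speed limit or range.

## Robot

A 6-joint arm with a two-finger parallel gripper is mounted at the origin on a cart in front of the work surface, level with it; the furniture and walls round the work are solid. World frame = base frame: x ahead of the robot, y to its left, z up, the work surface at z = 0. Lengths are in m, angles in rad, forces in N, time in s.
With the tool pointing down it reaches from about 0.35 to 0.85 m from the base axis. Payload 8.1 kg.
Tool frame: the origin (TCP) lies between the finger pads; the fingertips stand 25 mm ahead of it and the grasp point (between the pads) lies 6 mm ahead of it (r.nose_length is the distance from the TCP to the fingertips, in m); z points along the fingers, y is the direction in which the jaws open and shut (so a half turn about z gives the same grasp; the last joint's range is limited). The gripper opens to 93 mm and grips with 3 to 60 N. Pads are 15 mm wide; open, the fingers measure 128 mm over their backs; the gripper's body (75 mm by 188 mm) begins 65 mm behind the grasp point.
Start: joints at [-1.374, 0.13, 1.488, -0, 1.523, -0.085], TCP at [0.167, -0.576, 0.244] pointing down, gripper open.
Joint ranges: [-2.96, 2.96], [-0.89, 2.26], [0.02, 2.5], [-1.34, 4.48], [0, 2.73], [-2.66, 2.66]. Speed limits (rad/s): [2.39, 2.39, 2.79, 3.14, 3.14, 3.14].

## Interface

Orientations are given as [roll, pitch, yaw] about the fixed x, y, z axes, in that order (R = Rz(yaw) Ry(pitch) Rx(roll)).
In Python, from station import r gives the robot as it stands.
- The arm moves only by the shell command python3 -m jog 'ROWS' [FORCE]. ROWS is JSON, a list of rows, each an object with "claw": the closure, from 0 (fully open) to 1 (shut); "travel": the shift along the tool's x, y, z in m, a list of three; "spin": the turn about the tool's z in rad. In form: [{"claw": claw, "travel": [dx, dy, dz], "spin": spin}, ...]. A call has 1 to 20 rows; each row is the pose to reach, as a shift and turn from the pose measured when the call began, along the tool's axes at that moment; what a row does not reach only later rows make up. A row lasts 1/8 s, in which the tool goes at most 62.5 mm and 10.7 degrees, less where a joint would pass 70% of its speed; a pose out of reach is approached as far as the arm can. A call with a gripper value outside its range is refused whole. The fingers move at their own pace and stop on an object; FORCE is the grip in N (left out, the last holds). Time passes only in rows, so rows that repeat a pose let the fingers close. It gives the time, the measured TCP pose, the force and the opening at its end, in the units of the state.
- r.get_obs(): the state, without advancing time (a new reading comes with each control period).
- r.grab_frame(name): name is "side" or "top"; returns the picture (420x560x3 uint8, blue, green, red); there is no depth.
- r.get_calibration(name): a dict with "fx", "fy", "cx", "cy" (pixels), "camera_from_world" (4x4, takes a point from world to camera coordinates). Camera axes: x right, y down, z forward; pixel columns grow to the right and rows downward; lengths in m; the calibration is good to about 2 mm. A picture is of the moment at which its call begins. get_calibration takes no time and is no camera call.
- r.finish_job(): hands the job in, once; it reports no verdict.
Trained networks look in the newest picture that a camera, given by its name, has taken for a name from the list of things; names that differ only in an ending like _2 or _b are one class to them, and where a whole thing is asked for, a point or a joint stands for the part that bears it (a point fixed in the world has none). Each returns a list of dicts, best first, with "conf" (0 to 1); they miss things now and then, are a little off and sometimes report something else, mostly with a low value. They report only what shows in the picture. A call takes as long as a camera call. They do not tell look-alikes from the thing itself.
- r.find_in(thing, camera): "position" ([x, y, z] in m, in world coordinates, good to about 4 mm: the middle of the surface that is visible of it).
- r.silhouettes(thing, camera): "mask" (420x560 bool, what is visible of it).
The state is a dict: "time_s": time; "qpos": joint angles; "qvel": joint speeds; "effort": joint torques, N m; "eef_pos": TCP position; "tcp_rot": TCP orientation; "contact_force": force on the tool from outside, world axes, zero at the start; "moment": the same for the moment, N m; "finger_gap": finger opening in m.
Only numpy, scipy, OpenCV 4.12 (cv2) and the standard library are available. Lean on these libraries where they do the work, as an engineer would, in place of code of your own. Each camera call takes 0.05 s, during which the arm holds its last target.

## Working session

There is one attempt and no reset: what is moved stays moved. The work goes in short steps, Python scripts to look and compute and a shell command to move; the robot and the scene stay as the last step left them, time stands still between calls to the robot, and variables do not carry over. Pictures are saved under pics/ and viewed, and the job is handed in when it is done.

```bash
mkdir -p pics; ls
python3 - <<'E'
from station import r
import cv2,numpy as np
for n in("side","top"):
    f=r.grab_frame(n); cv2.imwrite(f"pics/{n}0.png",f)
    c=r.get_calibration(n); print(n,c["fx"],c["cx"],c["cy"],np.round(np.linalg.inv(c["camera_from_world"]),3).tolist())
print(r.get_obs())
E
```

```text
pics
side 410.5788082523252 276.8446018604342 212.4637329419479 [[-0.95, -0.186, 0.251, 0.364], [-0.312, 0.55, -0.774, 0.704], [0.006, -0.814, -0.581, 0.631], [0.0, 0.0, 0.0, 1.0]]
top 398.25591197168853 285.8776777936804 205.77511577765043 [[-0.026, -0.995, 0.097, 0.467], [-1.0, 0.026, -0.006, 0.001], [0.004, -0.097, -0.995, 1.137], [0.0, 0.0, 0.0, 1.0]]
{'time_s': 0.1, 'qpos': array([-1.37439699e+00,  1.31099835e-01,  1.48918490e+00,  1.90319880e-05,
        1.52298425e+00, -8.53872418e-02]), 'qvel': array([-4.33445194e-04, -1.62356807e-05, -1.69066003e-03, -5.28466177e-04,
       -1.20451700e-03, -1.45365952e-03]), 'effort': array([ 2.34291721e-03, -5.61343575e+01, -4.93092942e+01,  7.73277995e-02,
        2.92404281e-02, -8.34002981e-05]), 'eef_pos': array([ 0.1667857 , -0.575859  ,  0.24267585]), 'tcp_rot': array([-3.13992405e+00, -1.61902614e-04,  2.81785514e-01]), 'contact_force': array([ 0.69844866, -0.31220803,  0.07455217]), 'moment': array([-0.0538516 , -0.04480086, -0.0169421 ]), 'finger_gap': 0.09268895250883215}
```

View pics/side0.png

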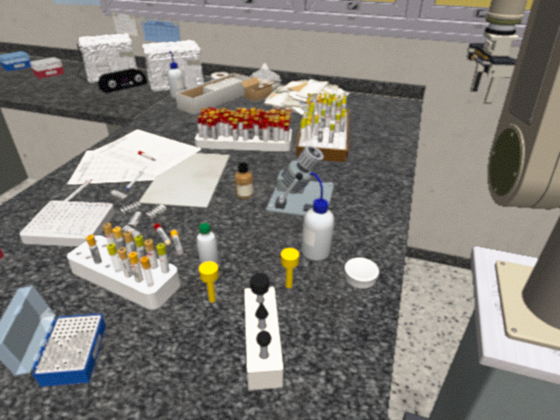

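View pics/top0.png

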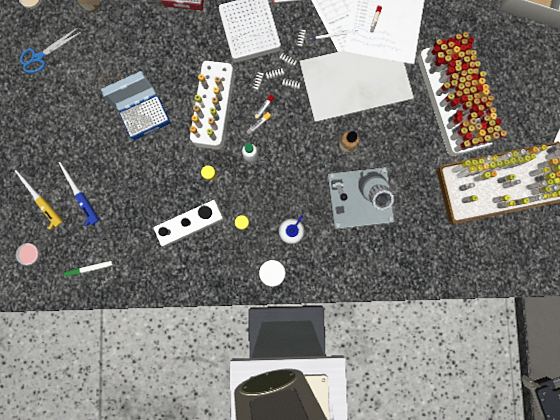

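Run:
```python
from station import r
import numpy as np
for th in ["drum_bit_head","ball_bit_head","cone_bit_head","bit_stand","drive","chuck_mouth","sleeve","lever_hinge","lever_knob","wash_bottle","brown_bottle","white_bottle","low_jar"]:
    for n in("side","top"):
        print(th,n,[(np.round(d["position"],3).tolist(),round(d["conf"],2)) for d in r.find_in(th,n)][:4])
print(r.get_obs()["time_s"])
```

```text
drum_bit_head side [([0.529, 0.115, 0.084], 0.73), ([0.663, 0.204, 0.085], 0.71), ([0.554, 0.212, 0.103], 0.55)]
drum_bit_head top [([0.555, 0.211, 0.101], 0.72), ([0.662, 0.197, 0.092], 0.59), ([0.529, 0.111, 0.094], 0.42)]
ball_bit_head side [([0.506, 0.322, 0.094], 0.78)]
ball_bit_head top [([0.509, 0.318, 0.102], 0.43)]
cone_bit_head side [([0.526, 0.269, 0.084], 0.49)]
cone_bit_head top [([0.535, 0.262, 0.088], 0.63)]
bit_stand side [([0.519, 0.309, 0.052], 0.86)]
bit_stand top [([0.53, 0.259, 0.051], 0.91), ([0.74, -0.183, 0.07], 0.25)]
drive side [([0.595, -0.222, 0.026], 0.93)]
drive top [([0.585, -0.215, 0.012], 0.65)]
chuck_mouth side []
chuck_mouth top []
sleeve side [([0.578, -0.231, 0.116], 0.6)]
sleeve top [([0.588, -0.246, 0.123], 0.58)]
lever_hinge side [([0.594, -0.219, 0.028], 0.62)]
lever_hinge top [([0.588, -0.217, 0.01], 0.89), ([0.605, -0.245, 0.097], 0.4), ([0.742, -0.184, 0.066], 0.29)]
lever_knob side [([0.602, -0.147, 0.085], 0.57), ([0.504, 0.32, 0.094], 0.55), ([0.577, -0.234, 0.116], 0.4), ([0.744, -0.174, 0.055], 0.26)]
lever_knob top [([0.602, -0.158, 0.088], 0.57), ([0.555, 0.207, 0.105], 0.21)]
wash_bottle side [([0.595, -0.227, 0.09], 0.73), ([0.497, -0.001, 0.08], 0.59), ([0.558, 0.214, 0.099], 0.53), ([0.531, 0.271, 0.082], 0.51)]
wash_bottle top [([0.499, -0.016, 0.111], 0.65)]
brown_bottle side [([0.742, -0.171, 0.054], 0.97)]
brown_bottle top [([0.743, -0.184, 0.068], 0.66)]
white_bottle side [([0.716, 0.097, 0.062], 0.85)]
white_bottle top [([0.72, 0.088, 0.071], 0.5)]
low_jar side [([0.39, 0.048, 0.026], 0.82)]
low_jar top [([0.39, 0.04, 0.029], 0.61), ([0.555, 0.211, 0.1], 0.45)]
1.4
```

Run:
```python
import cv2,numpy as np
s=cv2.imread("pics/side0.png");t=cv2.imread("pics/top0.png")
a=cv2.resize(s[140:220,260:345],None,fx=5,fy=5,interpolation=cv2.INTER_CUBIC)
b=cv2.resize(t[160:235,320:402],None,fx=5,fy=5,interpolation=cv2.INTER_CUBIC)
cv2.imwrite("pics/a1.png",a);cv2.imwrite("pics/b1.png",b)
c=cv2.resize(s[240:400,190:310],None,fx=4,fy=3.7,interpolation=cv2.INTER_CUBIC)
cv2.imwrite("pics/c1.png",c)
```

```text
(no output)
```

View pics/a1.png

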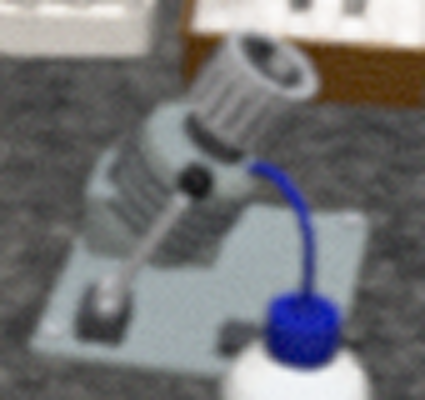

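View pics/b1.png

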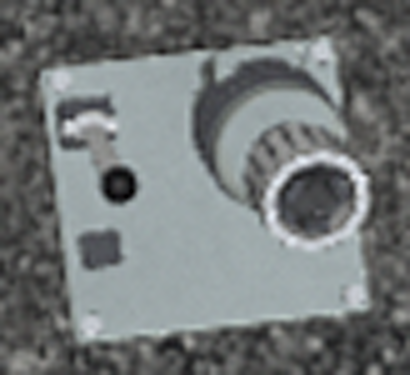

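View pics/c1.png

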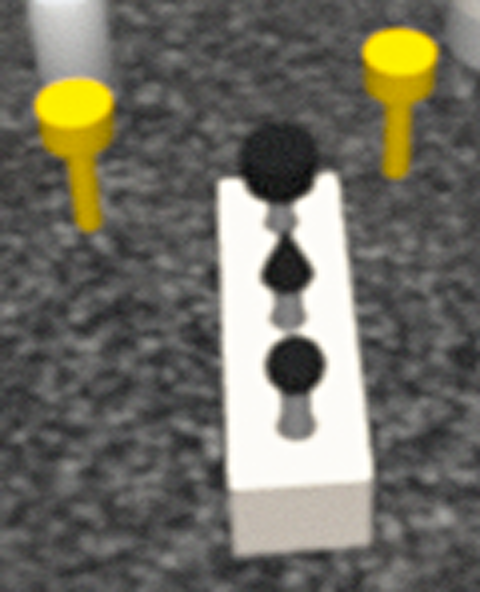

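```bash
cat > h.py <<'E'
from station import r
import numpy as np, cv2
from scipy.optimize import least_squares
def cal(n):
    c=r.get_calibration(n); return np.array([[c["fx"],0,c["cx"]],[0,c["fy"],c["cy"]],[0,0,1]]),np.array(c["camera_from_world"])
def proj(n,P):
    K,T=cal(n); p=np.atleast_2d(P)@T[:3,:3].T+T[:3,3]; q=p@K.T; return q[:,:2]/q[:,2:]
def back(n,uv,z):
    K,T=cal(n); C=np.linalg.inv(T); d=C[:3,:3]@np.linalg.solve(K,[*uv,1]); o=C[:3,3]; return o+d*(z-o[2])/d[2]
E
python3 - <<'E'
from h import *
obs=[("top",(328.4,174),(90,115,12)),("top",(385.6,168),(90,-55,12)),("top",(394.4,221.6),(-70,-55,12)),("top",(336.4,228.4),(-70,115,12)),("top",(383,200.4),(-15,0,133)),("side",(266,209.6),(90,115,12)),("side",(334,182.4),(-70,-55,12)),("side",(315,152.4),(-15,0,133)),
("top",(343.8,197.2),None),("side",(299.2,176.4),None)]
def res(p,full=False):
    x,y,w,a=p; c,s=np.cos(w),np.sin(w); R=np.array([[c,-s,0],[s,c,0],[0,0,1]]); o=[]
    for n,uv,P in obs:
        if P is None: P=(50-85*np.cos(a),95,36+85*np.sin(a))
        W=R@np.array(P)/1000+[x,y,0]; o.append(proj(n,W)[0]-uv)
    o=np.array(o); return o if full else o.ravel()
f=least_squares(res,[.58,-.25,.13,1.1],loss="soft_l1"); print(np.round(f.x,4)); print(np.round(res(f.x,True),1).tolist())
r.grab_frame("side");r.grab_frame("top")
for th in ["drum_bit_head","ball_bit_head"]:
  for n in("side","top"):
    for d in r.silhouettes(th,n):
        m=d["mask"]; ys,xs=np.nonzero(m); print(th,n,round(d["conf"],2),xs.mean().round(1),ys.mean().round(1),xs.min(),xs.max(),ys.min(),ys.max(),np.round(back(n,(xs.mean(),ys.mean()),.1 if n=="top" else .094),4))
print(r.get_obs()["time_s"])
E
```

```text
[ 0.5862 -0.2516  0.0995  1.0596]
[[-0.7, 0.2], [0.8, -1.1], [0.5, 0.6], [-1.0, 1.3], [0.3, 0.3], [-0.2, -0.8], [-0.4, 0.6], [-0.6, -0.5], [-0.1, 0.2], [-0.1, -0.1]]
drum_bit_head side 0.93 288.8 263.6 281 298 248 287 [0.5217 0.1407 0.094 ]
drum_bit_head side 0.77 209.1 276.9 200 217 262 300 [0.6506 0.2222 0.094 ]
drum_bit_head side 0.61 259.1 285.6 249 268 273 302 [0.5556 0.2136 0.094 ]
drum_bit_head top 0.65 164.3 230.8 159 171 226 235 [0.5111 0.3116 0.1   ]
drum_bit_head top 0.59 207.9 172.0 201 215 165 178 [0.663  0.1973 0.1   ]
drum_bit_head top 0.52 240.8 222.0 235 247 216 228 [0.5287 0.1129 0.1   ]
drum_bit_head top 0.46 204.2 211.6 197 211 205 218 [0.5585 0.2079 0.1   ]
ball_bit_head side 0.56 263.3 343.0 256 271 331 358 [0.5068 0.3271 0.094 ]
ball_bit_head top 0.64 163.9 230.9 158 171 226 235 [0.5107 0.3127 0.1   ]
1.7
```

```bash
python3 -m jog '[{"claw":0.3,"travel":[0.04,-0.04,-0.05],"spin":-0.15},{"claw":0.3,"travel":[0.592,-0.647,-0.05],"spin":-1.7},{"claw":0.3,"travel":[0.592,-0.647,-0.05],"spin":-1.7},{"claw":0.3,"travel":[0.592,-0.647,-0.05],"spin":-1.7},{"claw":0.3,"travel":[0.592,-0.647,-0.05],"spin":-1.7},{"claw":0.3,"travel":[0.592,-0.647,-0.05],"spin":-1.7},{"claw":0.3,"travel":[0.592,-0.647,-0.05],"spin":-1.7},{"claw":0.3,"travel":[0.592,-0.647,-0.05],"spin":-1.7},{"claw":0.3,"travel":[0.592,-0.647,-0.05],"spin":-1.7},{"claw":0.3,"travel":[0.592,-0.647,-0.05],"spin":-1.7},{"claw":0.3,"travel":[0.592,-0.647,-0.05],"spin":-1.7},{"claw":0.3,"travel":[0.592,-0.647,-0.05],"spin":-1.7},{"claw":0.3,"travel":[0.592,-0.647,-0.05],"spin":-1.7},{"claw":0.3,"travel":[0.592,-0.647,-0.05],"spin":-1.7},{"claw":0.3,"travel":[0.592,-0.647,-0.05],"spin":-1.7},{"claw":0.3,"travel":[0.592,-0.647,-0.05],"spin":-1.7},{"claw":0.3,"travel":[0.592,-0.647,-0.05],"spin":-1.7}]' 10
```

```text
time_s: 3.82
eef_pos: [0.5554, 0.2084, 0.2938]
tcp_rot: [-3.141, 0.0, 1.981]
contact_force: [-0.1, -0.8, 0.8]
finger_gap: 0.0651
```

```bash
python3 -m jog '[{"claw":0.3,"travel":[0.001,0,0.06],"spin":0},{"claw":0.3,"travel":[0.001,0,0.12],"spin":0},{"claw":0.3,"travel":[0.001,0,0.17],"spin":0},{"claw":0.3,"travel":[0.001,0,0.192],"spin":0},{"claw":0.3,"travel":[0.001,0,0.192],"spin":0},{"claw":1,"travel":[0.001,0,0.192],"spin":0},{"claw":1,"travel":[0.001,0,0.192],"spin":0},{"claw":1,"travel":[0.001,0,0.192],"spin":0},{"claw":1,"travel":[0.001,0,0.192],"spin":0}]' 12
python3 - <<'E'
from h import *
f=r.grab_frame("side"); cv2.imwrite("pics/g1.png",cv2.resize(f[180:400,150:370],None,fx=2.7,fy=2.7,interpolation=cv2.INTER_CUBIC))
E
```

```text
time_s: 4.95
eef_pos: [0.5557, 0.2095, 0.1029]
tcp_rot: [3.14, 0.001, 1.981]
contact_force: [-0.9, 0.0, 4.5]
finger_gap: 0.0355
```

View pics/g1.png

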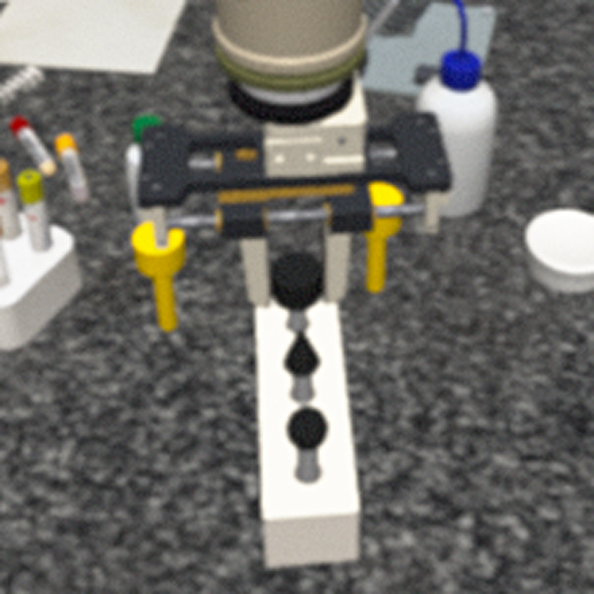

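```bash
python3 -m jog '[{"claw":1,"travel":[0,0,-0.04],"spin":0},{"claw":1,"travel":[0,0,-0.1],"spin":0},{"claw":1,"travel":[0,0,-0.16],"spin":0},{"claw":1,"travel":[0,0,-0.22],"spin":0},{"claw":1,"travel":[-0.04,-0.016,-0.22],"spin":0.18},{"claw":1,"travel":[-0.09,-0.035,-0.22],"spin":0.36},{"claw":1,"travel":[-0.14,-0.055,-0.22],"spin":0.54},{"claw":1,"travel":[-0.19,-0.075,-0.22],"spin":0.72},{"claw":1,"travel":[-0.24,-0.095,-0.22],"spin":0.9},{"claw":1,"travel":[-0.29,-0.114,-0.22],"spin":1.08},{"claw":1,"travel":[-0.34,-0.133,-0.22],"spin":1.26},{"claw":1,"travel":[-0.39,-0.153,-0.22],"spin":1.44},{"claw":1,"travel":[-0.431,-0.169,-0.22],"spin":1.62},{"claw":1,"travel":[-0.431,-0.169,-0.2],"spin":1.8},{"claw":1,"travel":[-0.431,-0.169,-0.17],"spin":1.88},{"claw":1,"travel":[-0.431,-0.169,-0.15],"spin":1.88},{"claw":1,"travel":[-0.431,-0.169,-0.15],"spin":1.88}]' 12
python3 - <<'E'
from h import *
f=r.grab_frame("side"); cv2.imwrite("pics/g2.png",cv2.resize(f[80:220,240:400],None,fx=4,fy=4,interpolation=cv2.INTER_CUBIC))
f=r.grab_frame("top"); cv2.imwrite("pics/g2t.png",cv2.resize(f[150:260,310:430],None,fx=4,fy=4,interpolation=cv2.INTER_CUBIC))
o=r.get_obs(); print(o["eef_pos"],o["tcp_rot"],o["finger_gap"])
E
```

```text
time_s: 7.12
eef_pos: [0.5712, -0.2523, 0.2504]
tcp_rot: [-3.139, 0.002, 0.103]
contact_force: [0.1, 0.3, -1.0]
finger_gap: 0.0353
[ 0.57251871 -0.2529775   0.25368025] [ 3.14105605e+00 -2.06252265e-03  1.02613603e-01] 0.035424423513672816
```

View pics/g2.png

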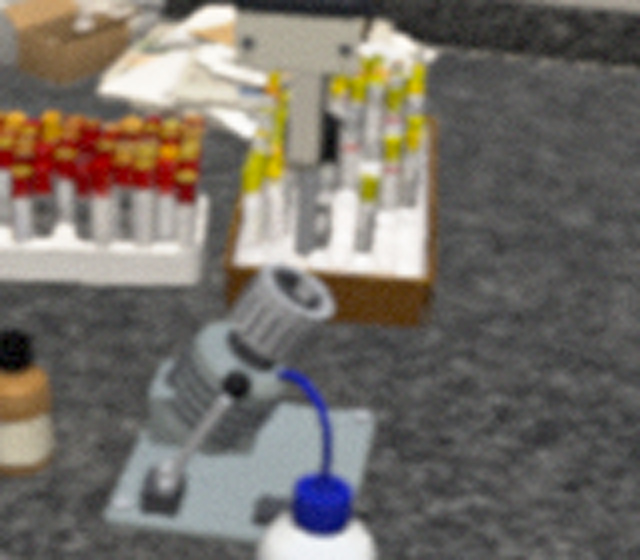

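View pics/g2t.png

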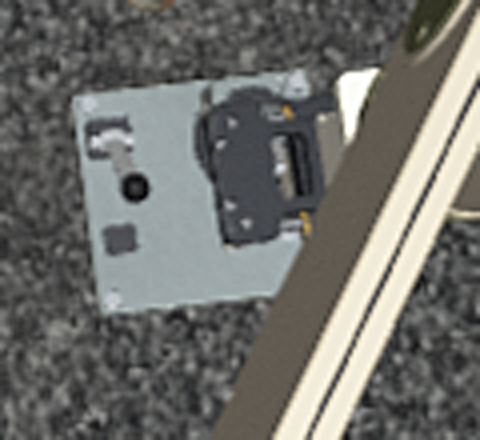

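Run:
```python
from h import *
T=np.array([.5725,-.253,.2537])
for k,P in dict(tip=T-[0,0,.092],head=T-[0,0,.011],mouth=[.5713,-.2531,.133],ftip=T-[0,0,.025]).items():
    p=proj("side",P)[0]; print(k,p.round(1),((p-[240,80])*4).round(0))
f0=cv2.imread("pics/side0.png"); f=r.grab_frame("side")
g=cv2.resize(f[115:170,295:345],None,fx=10,fy=10,interpolation=cv2.INTER_CUBIC)
d=cv2.resize(cv2.absdiff(f,f0)[115:170,295:345],None,fx=10,fy=10,interpolation=cv2.INTER_CUBIC)
cv2.imwrite("pics/g3.png",np.hstack([g,d])[:, :1000][:, ::1] if 0 else cv2.resize(np.hstack([g,d]),(800,440)))
```

```text
tip [314.6 141.9] [298. 248.]
head [316.6 112.1] [306. 128.]
mouth [314.4 151.9] [298. 288.]
ftip [316.2 117.4] [305. 150.]
```

View pics/g3.png

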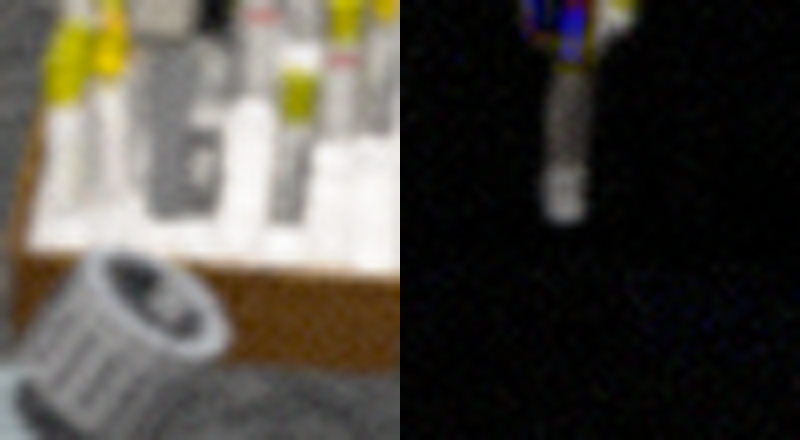

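```bash
python3 -m jog '[{"claw":1,"travel":[0.002,0,0.012],"spin":0},{"claw":1,"travel":[0.002,0,0.022],"spin":0},{"claw":1,"travel":[0.002,0,0.03],"spin":0},{"claw":1,"travel":[0.002,0,0.037],"spin":0},{"claw":1,"travel":[0.002,0,0.037],"spin":0}]' 6
python3 - <<'E'
from h import *
f=r.grab_frame("side"); cv2.imwrite("pics/g4.png",cv2.resize(f[95:185,270:370],None,fx=6,fy=6,interpolation=cv2.INTER_CUBIC))
o=r.get_obs(); print(o["eef_pos"],o["tcp_rot"],o["finger_gap"],o["contact_force"],o["moment"])
E
```

```text
time_s: 7.9
eef_pos: [0.5745, -0.2528, 0.2164]
tcp_rot: [3.141, -0.002, 0.102]
contact_force: [-1.1, 0.4, -2.0]
finger_gap: 0.0355
[ 0.57478165 -0.25295469  0.21704534] [ 3.14064409e+00 -2.62926388e-03  1.02268648e-01] 0.03540503011981609 [-0.04943718 -0.66620836  0.16041356] [ 0.02745529  0.01348278 -0.01023149]
```

View pics/g4.png

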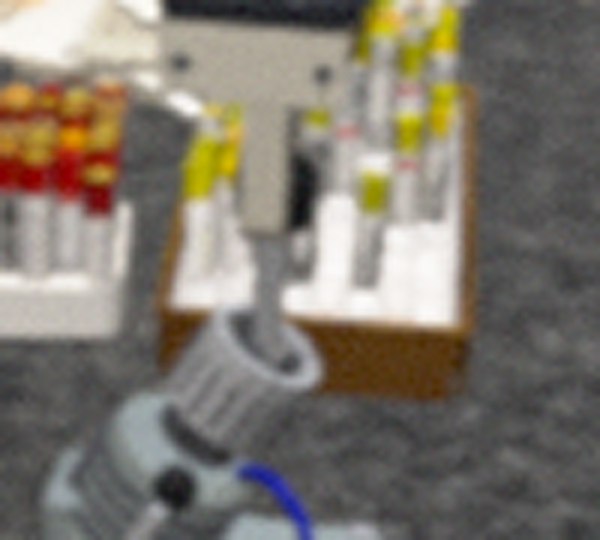

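```bash
python3 -m jog '[{"claw":1,"travel":[-0.004,0,0.002],"spin":0},{"claw":1,"travel":[-0.012,0,0.004],"spin":0},{"claw":1,"travel":[-0.020,0,0.006],"spin":0},{"claw":1,"travel":[-0.028,0,0.009],"spin":0},{"claw":1,"travel":[-0.035,0,0.012],"spin":0},{"claw":1,"travel":[-0.040,0,0.014],"spin":0},{"claw":1,"travel":[-0.040,0,0.014],"spin":0}]' 5
python3 - <<'E'
from h import *
f=r.grab_frame("side"); cv2.imwrite("pics/g5.png",cv2.resize(f[95:185,270:370],None,fx=6,fy=6,interpolation=cv2.INTER_CUBIC))
o=r.get_obs(); print(o["eef_pos"],o["tcp_rot"],o["finger_gap"],o["contact_force"],o["moment"])
E
```

```text
time_s: 8.82
eef_pos: [0.5345, -0.2571, 0.2026]
tcp_rot: [3.141, -0.002, 0.102]
contact_force: [0.4, 0.0, -0.7]
finger_gap: 0.0356
[ 0.53478054 -0.25704298  0.20280262] [ 3.14081119e+00 -2.29638102e-03  1.02079289e-01] 0.035692411503911545 [ 1.17142144  0.04552575 -1.50596026] [0.00459519 0.03888607 0.00025231]
```

View pics/g5.png

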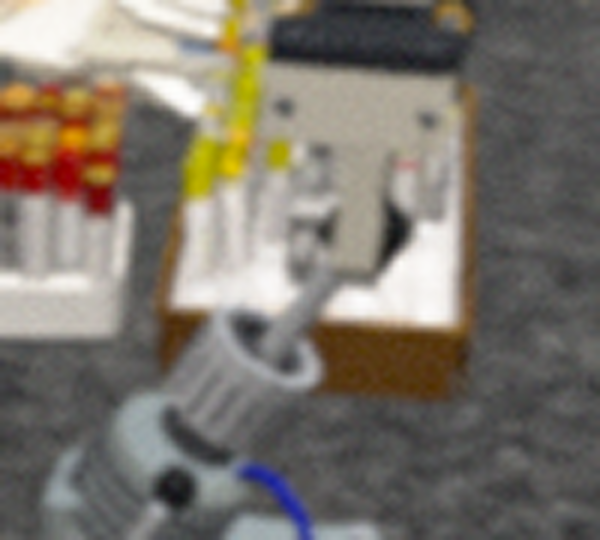

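```bash
python3 -m jog '[{"claw":1,"travel":[0.005,0,0.005],"spin":0},{"claw":1,"travel":[0.009,0,0.012],"spin":0},{"claw":1,"travel":[0.013,0,0.019],"spin":0},{"claw":1,"travel":[0.017,0,0.026],"spin":0},{"claw":1,"travel":[0.021,0,0.033],"spin":0},{"claw":1,"travel":[0.026,0,0.040],"spin":0},{"claw":1,"travel":[0.027,0,0.042],"spin":0}]' 5
python3 - <<'E'
from h import *
f=r.grab_frame("side"); cv2.imwrite("pics/g6.png",cv2.resize(f[95:185,270:370],None,fx=6,fy=6,interpolation=cv2.INTER_CUBIC))
o=r.get_obs(); print(o["eef_pos"],o["tcp_rot"],o["finger_gap"],o["contact_force"],o["moment"])
E
```

```text
time_s: 9.75
eef_pos: [0.5617, -0.2546, 0.1611]
tcp_rot: [3.14, -0.002, 0.102]
contact_force: [-4.2, 0.4, 6.3]
finger_gap: 0.0357
[ 0.56182782 -0.25453361  0.16114447] [ 3.14043158e+00 -1.93943187e-03  1.02094803e-01] 0.03537948573859978 [-2.59744324  1.63757763  1.03280461] [0.14029904 0.30462703 0.06473734]
```

View pics/g6.png

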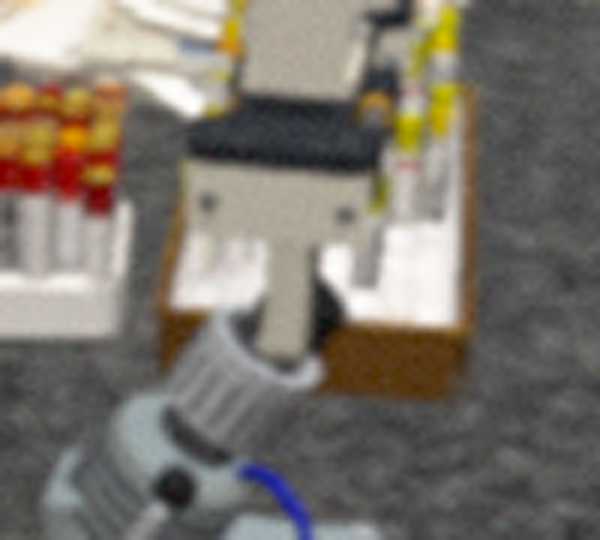

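```bash
python3 -m jog '[{"claw":0.3,"travel":[0,0,0],"spin":0},{"claw":0.3,"travel":[0,0,0],"spin":0},{"claw":0.3,"travel":[0,0,0],"spin":0},{"claw":0.3,"travel":[-0.01,0,-0.03],"spin":0},{"claw":0.3,"travel":[-0.02,0,-0.07],"spin":0},{"claw":0.3,"travel":[-0.02,0,-0.075],"spin":0}]' 20
python3 - <<'E'
from h import *
f=r.grab_frame("side"); cv2.imwrite("pics/g7.png",cv2.resize(f[95:185,270:370],None,fx=6,fy=6,interpolation=cv2.INTER_CUBIC))
o=r.get_obs(); print(o["eef_pos"],o["tcp_rot"],o["finger_gap"],o["contact_force"],o["moment"])
M=np.array([.5713,-.2531,.133]);a=np.array([-.4975,-.05,.866])
for k in (.009,.021,.033): print(k,((proj("side",M+a*k)[0]-[270,95])*6).round())
E
```

```text
time_s: 10.55
eef_pos: [0.543, -0.2576, 0.2402]
tcp_rot: [3.137, -0.007, 0.102]
contact_force: [0.4, 0.5, -0.7]
finger_gap: 0.0653
[ 0.54280676 -0.25720261  0.23889563] [ 3.13772671 -0.00575656  0.10183736] 0.06497530264582174 [ 0.41721544 -0.07992314  0.05520651] [-0.00764427  0.02228076  0.02358439]
0.009 [278. 326.]
0.021 [293. 306.]
0.033 [308. 286.]
```

View pics/g7.png

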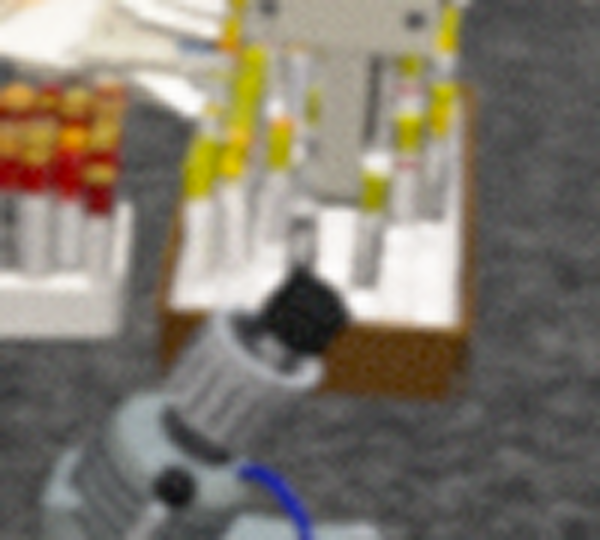

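```bash
python3 -m jog '[{"claw":0,"travel":[0.036,-0.001,0],"spin":-0.18},{"claw":0,"travel":[0.036,-0.001,0.04],"spin":-0.35},{"claw":0,"travel":[0.036,-0.001,0.08],"spin":-0.35},{"claw":0,"travel":[0.036,-0.001,0.114],"spin":-0.35},{"claw":0,"travel":[0.036,-0.001,0.114],"spin":-0.35},{"claw":1,"travel":[0.036,-0.001,0.114],"spin":-0.35},{"claw":1,"travel":[0.036,-0.001,0.114],"spin":-0.35},{"claw":1,"travel":[0.036,-0.001,0.114],"spin":-0.35}]' 40
python3 - <<'E'
from h import *
f=r.grab_frame("side"); cv2.imwrite("pics/g8.png",cv2.resize(f[95:185,270:370],None,fx=6,fy=6,interpolation=cv2.INTER_CUBIC))
o=r.get_obs(); print(o["eef_pos"],o["tcp_rot"],o["finger_gap"],o["contact_force"],o["moment"])
E
```

```text
time_s: 11.6
eef_pos: [0.5801, -0.2534, 0.1269]
tcp_rot: [3.134, -0.006, 0.452]
contact_force: [0.2, 0.4, 0.5]
finger_gap: 0.0672
[ 0.57991487 -0.25331059  0.12653808] [ 3.13417262 -0.00537597  0.45181381] 0.06357342139507176 [ 0.28727992  0.57988322 -0.02592152] [ 0.06142489 -0.01637894 -0.01213771]
```

View pics/g8.png

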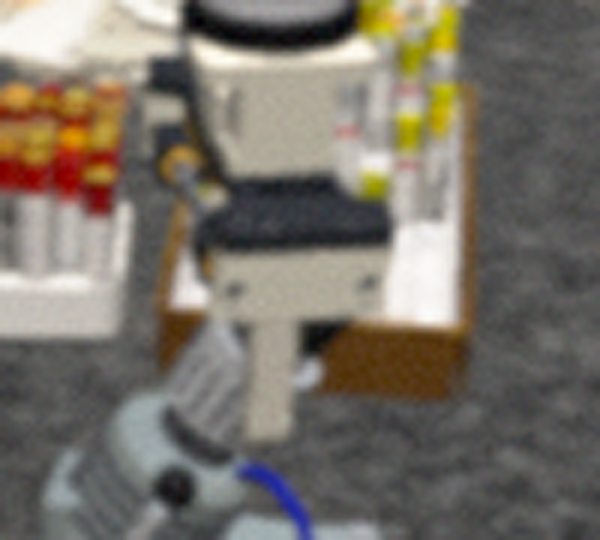

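```bash
python3 -m jog '[{"claw":1,"travel":[0,0,0],"spin":0},{"claw":1,"travel":[0,0,0],"spin":0},{"claw":1,"travel":[0,0,0],"spin":0}]' 40; python3 -m jog '[{"claw":1,"travel":[0,0,0],"spin":0.15},{"claw":1,"travel":[0,0,0],"spin":0.3}]' 40
```

```text
time_s: 12.02
eef_pos: [0.5799, -0.2531, 0.1265]
tcp_rot: [3.134, -0.005, 0.452]
contact_force: [-0.8, 2.5, -2.2]
finger_gap: 0.0583
time_s: 12.28
eef_pos: [0.5787, -0.2528, 0.1265]
tcp_rot: [3.138, -0.005, 0.148]
contact_force: [-6.7, 2.0, 4.6]
finger_gap: 0.054
```

Run:
```python
from h import *
o=r.get_obs(); print(o["eef_pos"],o["tcp_rot"],o["finger_gap"],o["contact_force"],o["moment"])
```

```text
[ 0.57870395 -0.25283939  0.12653209] [ 3.13767093 -0.00470272  0.1475858 ] 0.05400327741619391 [-6.71462436  2.01398273  4.5896049 ] [0.60603261 1.08357607 0.53826099]
```

```bash
python3 -m jog '[{"claw":1,"travel":[0,0,0],"spin":0.15},{"claw":1,"travel":[0,0,0],"spin":0.3},{"claw":1,"travel":[0,0,0],"spin":0.4}]' 40
python3 - <<'E'
from h import *
o=r.get_obs(); print(o["eef_pos"],o["tcp_rot"],o["finger_gap"],o["contact_force"],o["moment"])
E
python3 -m jog '[{"claw":0.3,"travel":[0,0,0],"spin":0},{"claw":0.3,"travel":[0,0,-0.01],"spin":0},{"claw":0.3,"travel":[-0.01,0,-0.07],"spin":0},{"claw":0.3,"travel":[-0.01,0,-0.11],"spin":0},{"claw":0.3,"travel":[-0.01,0,-0.11],"spin":0}]' 40
python3 - <<'E'
from h import *
f=r.grab_frame("side"); cv2.imwrite("pics/g9.png",cv2.resize(f[95:185,270:370],None,fx=6,fy=6,interpolation=cv2.INTER_CUBIC))
a=cv2.imread("pics/g7.png")
E
```

```text
time_s: 12.65
eef_pos: [0.5784, -0.2523, 0.1275]
tcp_rot: [3.141, -0.005, -0.255]
contact_force: [-2.7, 0.8, 5.6]
finger_gap: 0.0574
[ 0.57838836 -0.25229749  0.12746551] [ 3.14101837 -0.00460009 -0.254738  ] 0.057361564067245414 [-2.71916633  0.79731088  5.55249624] [2.40978033 0.20217851 1.72059873]
time_s: 13.28
eef_pos: [0.5705, -0.251, 0.2437]
tcp_rot: [3.139, -0.014, -0.254]
contact_force: [-0.7, -0.2, 0.3]
finger_gap: 0.0648
```

View pics/g9.png

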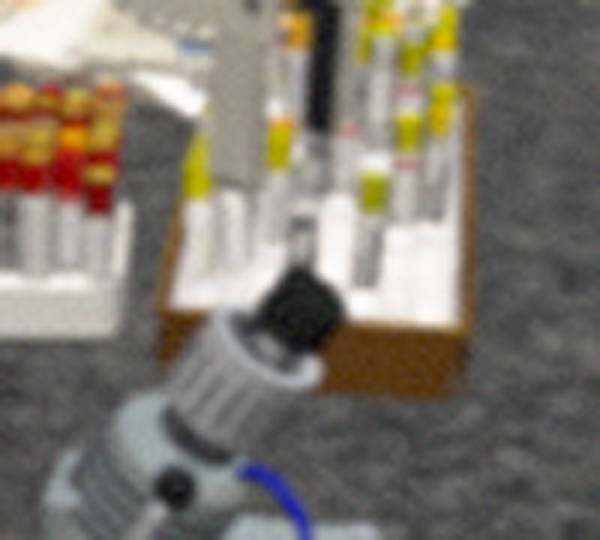

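```bash
python3 -m jog '[{"claw":0.22,"travel":[0.008,-0.001,0],"spin":-0.18},{"claw":0.22,"travel":[0.008,-0.001,0.03],"spin":-0.36},{"claw":0.22,"travel":[0.008,-0.001,0.07],"spin":-0.54},{"claw":0.22,"travel":[0.008,-0.001,0.117],"spin":-0.7},{"claw":0.22,"travel":[0.008,-0.001,0.117],"spin":-0.7},{"claw":1,"travel":[0.008,-0.001,0.117],"spin":-0.7},{"claw":1,"travel":[0.008,-0.001,0.117],"spin":-0.7},{"claw":1,"travel":[0.008,-0.001,0.117],"spin":-0.7},{"claw":1,"travel":[0.008,-0.001,0.117],"spin":-0.55},{"claw":1,"travel":[0.008,-0.001,0.117],"spin":-0.4},{"claw":1,"travel":[0.008,-0.001,0.117],"spin":-0.3}]' 45
python3 - <<'E'
from h import *
o=r.get_obs(); print(o["eef_pos"],o["tcp_rot"],o["finger_gap"],o["contact_force"],o["moment"])
E
python3 -m jog '[{"claw":1,"travel":[0,0,0],"spin":0.15},{"claw":1,"travel":[0,0,0],"spin":0.3},{"claw":1,"travel":[0,0,0],"spin":0.4}]' 45
python3 - <<'E'
from h import *
o=r.get_obs(); print(o["eef_pos"],o["tcp_rot"],o["finger_gap"],o["contact_force"],o["moment"])
E
```

```text
time_s: 14.7
eef_pos: [0.58, -0.2526, 0.126]
tcp_rot: [3.135, -0.012, 0.043]
contact_force: [7.2, -5.3, -2.3]
finger_gap: 0.0541
[ 0.57995087 -0.25258195  0.12598608] [ 3.13514792 -0.01247011  0.04275995] 0.05409237498017045 [ 7.21990666 -5.31736213 -2.28417325] [ 1.46007312 -0.95973167  1.75963502]
time_s: 15.08
eef_pos: [0.5783, -0.2519, 0.1276]
tcp_rot: [3.141, -0.01, -0.36]
contact_force: [-19.3, 2.7, 17.6]
finger_gap: 0.0581
[ 0.57834224 -0.25188447  0.12763064] [ 3.14116289 -0.0099258  -0.3601294 ] 0.05809309937247932 [-19.3099563    2.68442981  17.59876875] [3.53318951 2.47386623 2.14691673]
```

```bash
python3 -m jog '[{"claw":0.2,"travel":[0,0,0],"spin":0},{"claw":0.2,"travel":[0,0,0],"spin":0},{"claw":0.2,"travel":[0,0,0],"spin":-0.18},{"claw":0.2,"travel":[0,0,0],"spin":-0.36},{"claw":0.2,"travel":[0,0,0],"spin":-0.54},{"claw":0.2,"travel":[0,0,0],"spin":-0.72},{"claw":0.2,"travel":[0,0,0],"spin":-0.8},{"claw":1,"travel":[0,0,0],"spin":-0.8},{"claw":1,"travel":[0,0,0],"spin":-0.8},{"claw":1,"travel":[0,0,0],"spin":-0.8}]' 45
python3 -m jog '[{"claw":1,"travel":[0,0,0],"spin":0},{"claw":1,"travel":[0,0,0],"spin":0.15},{"claw":1,"travel":[0,0,0],"spin":0.3},{"claw":1,"travel":[0,0,0],"spin":0.4}]' 45
python3 - <<'E'
from h import *
o=r.get_obs(); print(o["eef_pos"],o["tcp_rot"],o["finger_gap"],o["contact_force"],o["moment"])
E
python3 -m jog '[{"claw":1,"travel":[0,0,0],"spin":0.15},{"claw":1,"travel":[0,0,0],"spin":0.3},{"claw":1,"travel":[0,0,0],"spin":0.4}]' 45
python3 - <<'E'
from h import *
o=r.get_obs(); print(o["eef_pos"],o["tcp_rot"],o["finger_gap"],o["contact_force"],o["moment"])
E
```

```text
time_s: 16.32
eef_pos: [0.5791, -0.2531, 0.1279]
tcp_rot: [3.131, -0.008, 0.438]
contact_force: [3.6, -5.0, -4.4]
finger_gap: 0.0576
time_s: 16.82
eef_pos: [0.5793, -0.2526, 0.1278]
tcp_rot: [3.136, -0.011, 0.034]
contact_force: [7.2, -3.6, -5.4]
finger_gap: 0.0539
[ 0.57928674 -0.25260474  0.1278319 ] [ 3.13594067 -0.01139913  0.03424534] 0.053899031864737115 [ 7.15106413 -3.62571886 -5.3815813 ] [ 1.69270003 -0.93211469  1.82467871]
time_s: 17.2
eef_pos: [0.5783, -0.2519, 0.1289]
tcp_rot: [-3.142, -0.01, -0.369]
contact_force: [-14.3, 2.2, 15.9]
finger_gap: 0.0579
[ 0.57825756 -0.25194764  0.1288551 ] [-3.14154203 -0.00975259 -0.36889578] 0.05791165147354688 [-14.28730201   2.17533712  15.91452772] [3.07289913 1.81895081 2.10468354]
```

```bash
python3 -m jog '[{"claw":0.2,"travel":[0,0,0],"spin":0},{"claw":0.2,"travel":[0,0,0],"spin":0},{"claw":0.2,"travel":[-0.005,0,-0.05],"spin":0},{"claw":0.2,"travel":[-0.01,0,-0.11],"spin":0},{"claw":0.2,"travel":[-0.01,0,-0.11],"spin":0}]' 40
python3 - <<'E'
from h import *
f=r.grab_frame("side"); cv2.imwrite("pics/g10.png",cv2.resize(f[120:175,290:345],None,fx=10,fy=10,interpolation=cv2.INTER_CUBIC))
cv2.imwrite("pics/raw10.png",f)
E
```

```text
time_s: 17.82
eef_pos: [0.5708, -0.2494, 0.246]
tcp_rot: [3.14, -0.021, -0.368]
contact_force: [-0.1, -0.4, 0.4]
finger_gap: 0.0744
```

View pics/g10.png

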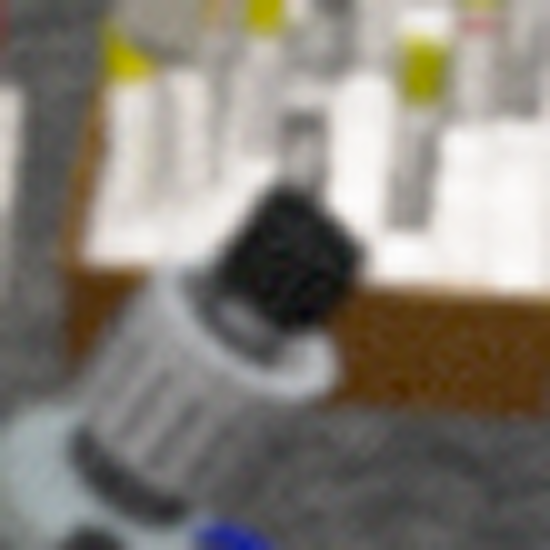

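```bash
python3 -m jog '[{"claw":0.2,"travel":[0.009,0,0],"spin":-0.18},{"claw":0.2,"travel":[0.009,0,0.03],"spin":-0.36},{"claw":0.2,"travel":[0.009,0,0.07],"spin":-0.54},{"claw":0.2,"travel":[0.009,0,0.119],"spin":-0.7},{"claw":0.2,"travel":[0.009,0,0.119],"spin":-0.8},{"claw":1,"travel":[0.009,0,0.119],"spin":-0.8},{"claw":1,"travel":[0.009,0,0.119],"spin":-0.8},{"claw":1,"travel":[0.009,0,0.119],"spin":-0.8},{"claw":1,"travel":[0.009,0,0.119],"spin":-0.8},{"claw":1,"travel":[0.009,0,0.119],"spin":-0.65},{"claw":1,"travel":[0.009,0,0.119],"spin":-0.5},{"claw":1,"travel":[0.009,0,0.119],"spin":-0.35}]' 58
python3 - <<'E'
from h import *
o=r.get_obs(); print(o["tcp_rot"],o["finger_gap"],o["contact_force"],o["moment"])
E
python3 -m jog '[{"claw":1,"travel":[0,0,0],"spin":0.15},{"claw":1,"travel":[0,0,0],"spin":0.3},{"claw":1,"travel":[0,0,0],"spin":0.35}]' 58
python3 - <<'E'
from h import *
o=r.get_obs(); print(o["tcp_rot"],o["finger_gap"],o["contact_force"],o["moment"])
E
python3 -m jog '[{"claw":0.2,"travel":[0,0,0],"spin":0},{"claw":0.2,"travel":[0,0,0],"spin":0},{"claw":0.2,"travel":[0,0,0],"spin":-0.18},{"claw":0.2,"travel":[0,0,0],"spin":-0.36},{"claw":0.2,"travel":[0,0,0],"spin":-0.54},{"claw":0.2,"travel":[0,0,0],"spin":-0.72},{"claw":0.2,"travel":[0,0,0],"spin":-0.78},{"claw":1,"travel":[0,0,0],"spin":-0.78},{"claw":1,"travel":[0,0,0],"spin":-0.78},{"claw":1,"travel":[0,0,0],"spin":-0.78},{"claw":1,"travel":[0,0,0],"spin":-0.78},{"claw":1,"travel":[0,0,0],"spin":-0.63},{"claw":1,"travel":[0,0,0],"spin":-0.48},{"claw":1,"travel":[0,0,0],"spin":-0.33}]' 58
python3 - <<'E'
from h import *
o=r.get_obs(); print(o["tcp_rot"],o["finger_gap"],o["contact_force"],o["moment"])
E
```

```text
time_s: 19.38
eef_pos: [0.5796, -0.2525, 0.124]
tcp_rot: [3.136, -0.015, -0.021]
contact_force: [7.7, -5.7, -7.7]
finger_gap: 0.0543
[ 3.136054   -0.01489932 -0.02147858] 0.05428643351612029 [ 7.69989572 -5.73904747 -7.7070785 ] [ 2.31448004 -0.76412058  2.77420632]
time_s: 19.75
eef_pos: [0.5758, -0.2511, 0.1249]
tcp_rot: [3.141, -0.006, -0.371]
contact_force: [-28.0, 6.2, 19.6]
finger_gap: 0.0575
[ 3.14083828 -0.00621378 -0.37058052] 0.05750602550758493 [-27.99311783   6.23846608  19.56241023] [2.7147564  5.28136605 3.5231302 ]
time_s: 21.5
eef_pos: [0.5771, -0.2526, 0.1257]
tcp_rot: [3.137, -0.009, -0.045]
contact_force: [9.2, -10.8, -2.0]
finger_gap: 0.0544
[ 3.13664816 -0.00939937 -0.04540644] 0.05435754332012004 [  9.18197411 -10.7858574   -1.9587433 ] [ 0.79895263 -0.96654213  2.59554809]
```

```bash
python3 -m jog '[{"claw":1,"travel":[0,0,0],"spin":0.15},{"claw":1,"travel":[0,0,0],"spin":0.3}]' 58
python3 -m jog '[{"claw":0.2,"travel":[0,0,0],"spin":0},{"claw":0.2,"travel":[0,0,0],"spin":0},{"claw":0.2,"travel":[0,0,-0.03],"spin":-0.18},{"claw":0.2,"travel":[0,0,-0.07],"spin":-0.36},{"claw":0.2,"travel":[-0.01,0,-0.11],"spin":-0.45},{"claw":0.2,"travel":[-0.01,0,-0.11],"spin":-0.45}]' 20
python3 - <<'E'
from h import *
f=r.grab_frame("side"); cv2.imwrite("pics/g11.png",cv2.resize(f[120:175,290:345],None,fx=10,fy=10,interpolation=cv2.INTER_CUBIC))
o=r.get_obs(); print(o["eef_pos"],o["tcp_rot"],o["contact_force"],o["moment"])
E
```

```text
time_s: 21.75
eef_pos: [0.5739, -0.251, 0.1262]
tcp_rot: [3.14, -0.002, -0.348]
contact_force: [-31.4, 11.6, 27.1]
finger_gap: 0.057
time_s: 22.5
eef_pos: [0.5665, -0.2487, 0.2414]
tcp_rot: [3.134, -0.008, 0.103]
contact_force: [0.3, -0.8, 0.3]
finger_gap: 0.074
[ 0.56562744 -0.24817191  0.23866107] [ 3.13657961 -0.00494888  0.1020583 ] [-1.41574925 -0.40944178 -0.20832032] [ 0.04627067  0.0126958  -0.03560839]
```

View pics/g11.png

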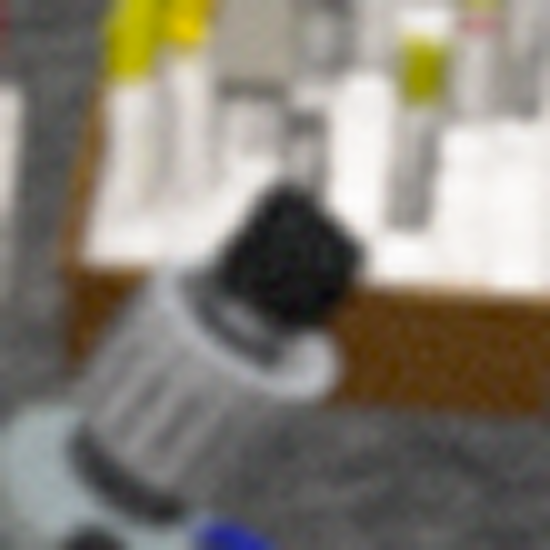

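```bash
python3 -m jog '[{"claw":0.3,"travel":[-0.006,0.005,0.03],"spin":0},{"claw":0.3,"travel":[-0.006,0.005,0.07],"spin":0},{"claw":0.3,"travel":[-0.006,0.005,0.077],"spin":0},{"claw":1,"travel":[-0.006,0.005,0.077],"spin":0},{"claw":1,"travel":[-0.006,0.005,0.077],"spin":0},{"claw":1,"travel":[-0.006,0.005,0.077],"spin":0},{"claw":1,"travel":[-0.006,0.005,0.077],"spin":0},{"claw":1,"travel":[-0.006,0.005,0.077],"spin":0}]' 15
python3 - <<'E'
from h import *
o=r.get_obs(); print(o["eef_pos"],o["tcp_rot"],o["finger_gap"],o["contact_force"],o["moment"])
E
python3 -m jog '[{"claw":1,"travel":[-0.001,0,-0.001],"spin":0},{"claw":1,"travel":[-0.002,0,-0.003],"spin":0}]' 15
python3 -m jog '[{"claw":1,"travel":[-0.001,0,-0.002],"spin":0},{"claw":1,"travel":[-0.001,0,-0.002],"spin":0}]' 15
python3 - <<'E'
from h import *
o=r.get_obs(); print(o["eef_pos"],o["tcp_rot"],o["finger_gap"],o["contact_force"],o["moment"])
E
```

```text
time_s: 23.55
eef_pos: [0.5613, -0.2545, 0.1631]
tcp_rot: [3.135, -0.007, 0.102]
contact_force: [0.1, 0.2, 6.1]
finger_gap: 0.0355
[ 0.56130523 -0.25448284  0.16306587] [ 3.13530856 -0.00685941  0.10202481] 0.03545303194427243 [0.11759819 0.21129287 6.07580287] [0.06676132 0.04712245 0.01084455]
time_s: 23.8
eef_pos: [0.5601, -0.2541, 0.1637]
tcp_rot: [3.136, -0.008, 0.102]
contact_force: [15.1, -2.9, -21.1]
finger_gap: 0.0355
time_s: 24.05
eef_pos: [0.5599, -0.2542, 0.1637]
tcp_rot: [3.136, -0.01, 0.102]
contact_force: [12.4, -3.7, -15.9]
finger_gap: 0.0355
[ 0.55986321 -0.25417071  0.16369557] [ 3.13610138 -0.00981187  0.10236097] 0.03554517325348023 [ 12.42790773  -3.68511836 -15.91536176] [-0.70590905 -2.05996667 -0.02016269]
```

```bash
python3 -m jog '[{"claw":0.3,"travel":[0,0,0],"spin":0},{"claw":0.3,"travel":[0,0,0],"spin":0},{"claw":0.3,"travel":[0,0,0],"spin":0},{"claw":0.3,"travel":[-0.01,0,-0.04],"spin":0},{"claw":0.3,"travel":[-0.01,0,-0.1],"spin":0},{"claw":1,"travel":[0.01,-0.03,-0.1],"spin":-0.18},{"claw":1,"travel":[0.02,-0.06,-0.1],"spin":-0.36},{"claw":1,"travel":[0.035,-0.095,-0.1],"spin":-0.54},{"claw":1,"travel":[0.035,-0.095,-0.1],"spin":-0.72},{"claw":1,"travel":[0.035,-0.095,-0.1],"spin":-0.9},{"claw":1,"travel":[0.035,-0.095,-0.1],"spin":-1.08},{"claw":1,"travel":[0.035,-0.095,-0.08],"spin":-1.26},{"claw":1,"travel":[0.035,-0.095,-0.04],"spin":-1.44},{"claw":1,"travel":[0.035,-0.095,-0.006],"spin":-1.57},{"claw":1,"travel":[0.035,-0.095,-0.006],"spin":-1.57}]' 30
python3 - <<'E'
from h import *
f=r.grab_frame("side"); cv2.imwrite("pics/g12.png",cv2.resize(f[80:220,240:400],None,fx=4,fy=4,interpolation=cv2.INTER_CUBIC))
o=r.get_obs(); print(o["eef_pos"],o["tcp_rot"],o["finger_gap"],o["contact_force"],o["moment"])
E
```

```text
time_s: 25.92
eef_pos: [0.5827, -0.1553, 0.1663]
tcp_rot: [3.137, 0.003, 1.671]
contact_force: [-0.3, 0.2, 0.1]
finger_gap: 0.0002
[ 0.58411152 -0.155788    0.1688947 ] [3.13397588 0.00438004 1.66934586] 0.0005736424260629522 [-0.04641728  0.36247047  1.08856478] [-0.05635195 -0.12535849  0.0024854 ]
```

View pics/g12.png

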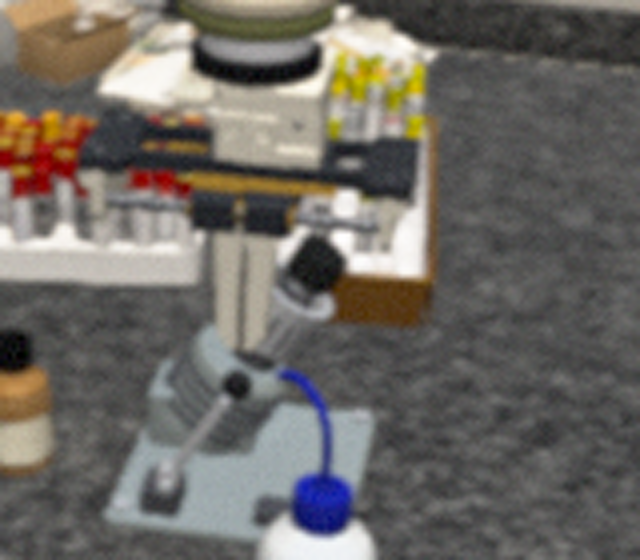

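```bash
python3 -m jog '[{"claw":1,"travel":[0,0.001,0.018],"spin":0},{"claw":1,"travel":[0,-0.005,0.028],"spin":0},{"claw":1,"travel":[0,-0.014,0.036],"spin":0},{"claw":1,"travel":[0,-0.026,0.048],"spin":0},{"claw":1,"travel":[0,-0.035,0.061],"spin":0},{"claw":1,"travel":[0,-0.041,0.077],"spin":0},{"claw":1,"travel":[0,-0.043,0.089],"spin":0}]' 30
python3 - <<'E'
from h import *
f=r.grab_frame("side"); cv2.imwrite("pics/g13.png",cv2.resize(f[80:220,240:400],None,fx=4,fy=4,interpolation=cv2.INTER_CUBIC))
o=r.get_obs(); print(o["eef_pos"],o["tcp_rot"],o["finger_gap"],o["contact_force"],o["moment"])
E
```

```text
time_s: 26.85
eef_pos: [0.5407, -0.1605, 0.0789]
tcp_rot: [3.135, 0.004, 1.668]
contact_force: [-0.2, -0.5, 2.3]
finger_gap: 0.0004
[ 0.5405079  -0.16022863  0.07744156] [3.13589027 0.00359742 1.66813398] 0.0005672860232883906 [-1.412367   -0.17346347 -1.94108772] [-0.10447375  0.0031558  -0.05807427]
```

View pics/g13.png

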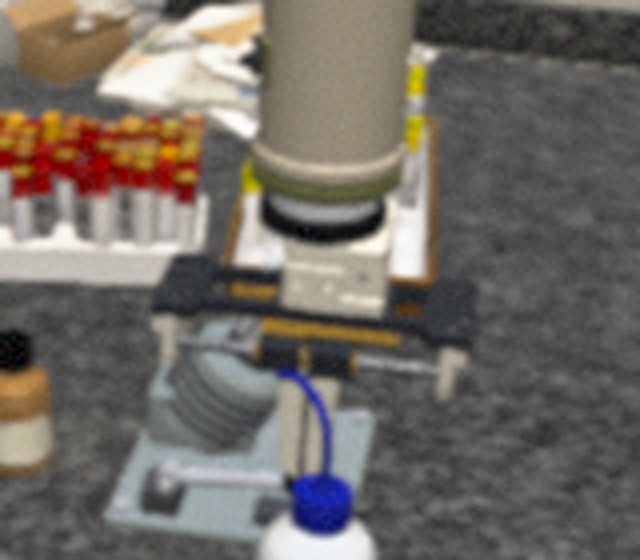

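Lever is nearly shut with the tip on the knob. Press the last bit, watching force.

```bash
python3 -m jog '[{"claw":1,"travel":[0,0,0.004],"spin":0},{"claw":1,"travel":[0,0,0.007],"spin":0},{"claw":1,"travel":[0,0,0.009],"spin":0},{"claw":1,"travel":[0,0,0.009],"spin":0}]' 30
```

```text
time_s: 27.4
eef_pos: [0.5411, -0.1605, 0.0703]
tcp_rot: [3.135, 0.004, 1.668]
contact_force: [-8.4, 1.4, 13.2]
finger_gap: 0.0003
```

```bash
python3 -m jog '[{"claw":1,"travel":[0,0,0.003],"spin":0},{"claw":1,"travel":[0,0,0.003],"spin":0}]' 30
python3 -m jog '[{"claw":1,"travel":[0,0,-0.02],"spin":0},{"claw":1,"travel":[0,0,-0.08],"spin":0},{"claw":1,"travel":[0,0,-0.14],"spin":0},{"claw":1,"travel":[0,0,-0.2],"spin":0},{"claw":1,"travel":[0.05,0.04,-0.2],"spin":0},{"claw":1,"travel":[0.11,0.04,-0.2],"spin":0},{"claw":1,"travel":[0.17,0.04,-0.2],"spin":0},{"claw":1,"travel":[0.2,0.04,-0.2],"spin":0},{"claw":1,"travel":[0.2,0.04,-0.2],"spin":0}]' 30
python3 - <<'E'
from h import *
f=r.grab_frame("side"); cv2.imwrite("pics/s_end.png",f); cv2.imwrite("pics/g14.png",cv2.resize(f[110:220,240:370],None,fx=6,fy=5,interpolation=cv2.INTER_CUBIC))
t=r.grab_frame("top"); cv2.imwrite("pics/t_end.png",t)
D=np.array([.5862,-.2516,0]);c,s=np.cos(.0995),np.sin(.0995);R=np.array([[c,-s,0],[s,c,0],[0,0,1]])
for a in (0,.05,.1,.2): 
  P=R@np.array([50-85*np.cos(a),95,36+85*np.sin(a)])/1000+D; p=proj("side",P)[0]; print(a,p.round(1),((p-[240,110])*[6,5]).round(), proj("top",P)[0].round(1))
E
```

```text
time_s: 27.65
eef_pos: [0.5412, -0.1606, 0.0698]
tcp_rot: [3.136, 0.004, 1.669]
contact_force: [-14.3, 3.7, 22.5]
finger_gap: 0.0006
time_s: 28.78
eef_pos: [0.5604, 0.0456, 0.2695]
tcp_rot: [3.135, 0.004, 1.672]
contact_force: [1.0, -1.1, 0.4]
finger_gap: 0.0003
0 [314.6 203. ] [448. 465.] [341.9 215.9]
0.05 [314.7 201.7] [448. 458.] [342.1 215.8]
0.1 [314.7 200.3] [448. 451.] [342.3 215.6]
0.2 [314.4 197.5] [446. 437.] [342.7 214.9]
```

View pics/g14.png

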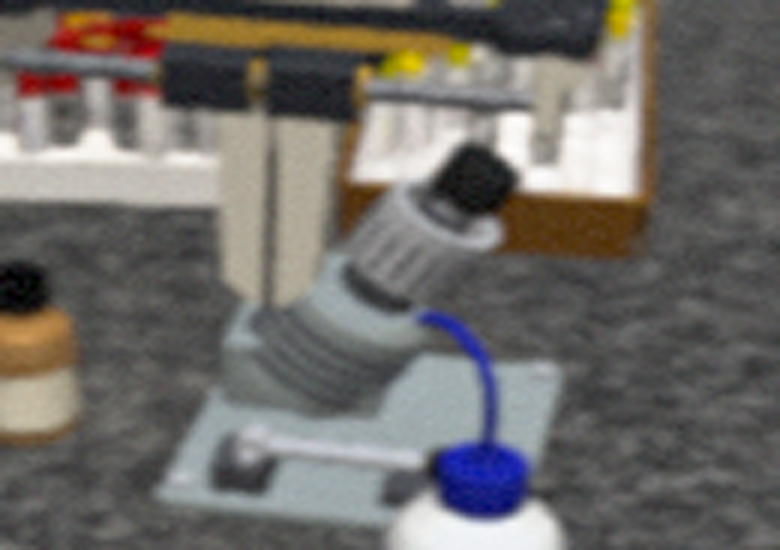

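View pics/t_end.png

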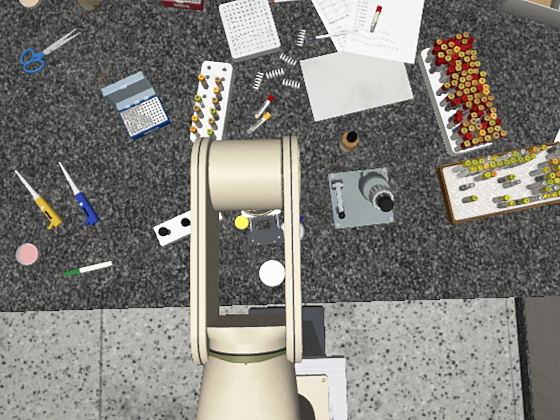

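View pics/s_end.png

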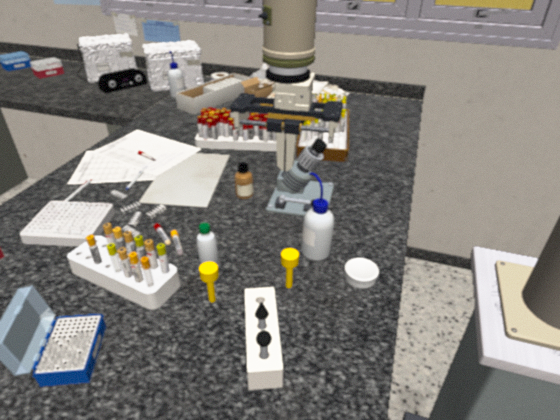

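Run:
```python
from h import *
a=cv2.imread("pics/raw10.png");b=cv2.imread("pics/s_end.png");s0=cv2.imread("pics/side0.png")
def c(f):
    p=f[132:160,305:335].astype(int).max(2); 
    w=np.clip(75-p,0,60).astype(float); 
    n,l,st,ce=cv2.connectedComponentsWithStats((p<60).astype(np.uint8)); i=1+st[1:,4].argmax(); return ce[i]+[305,132],st[i,4]
print("head",c(a),c(b))
for k,(x0,x1,y0,y1) in dict(wash=(300,335,205,262),brown=(233,256,162,200),white=(195,220,222,262),jar=(340,382,256,290),stand=(240,285,300,390)).items():
    t=s0[y0:y1,x0:x1]; R=cv2.matchTemplate(b[y0-6:y1+6,x0-6:x1+6],t,cv2.TM_CCOEFF_NORMED); m=cv2.minMaxLoc(R); print(k,round(m[1],3),np.array(m[3])-6)
o=r.get_obs(); print(o["time_s"],o["contact_force"])
r.finish_job()
```

```text
head (array([318.48 , 146.248]), np.int32(125)) (array([318.62601626, 146.32520325]), np.int32(123))
wash 0.997 [0 0]
brown 0.995 [0 0]
white 0.997 [0 0]
jar 0.999 [0 0]
stand 0.998 [0 0]
28.875 [ 0.6666079  -0.85945292  0.46018513]
the job is handed in; nothing more can be done
```

The job is done and handed in at 28.9 s. The dark drum-headed bit is seated in the chuck and clamped, and the lock lever was shut last. I never measured the sleeve angle; I judged the jaws tight from forces only.

What I did:
- **Insertion:** I took the dark drum bit, not either yellow look-alike. The tool cannot tilt, so I set the shank tip in the chuck mouth under a light grip. I then pivoted the bit in the fingers to the 30° slant and slid it down to the floor.
- **Clamping:** I let go and turned the sleeve clockwise in five gripping strokes.
- **Lever:** I pressed the knob down until it stopped, then backed the arm clear.

What the last checks showed:
- **Bit:** The head's image position agrees with fully seated to within 0.5 px. It did not shift measurably after the pull test.
- **Jaws:** In the later strokes the turning moment rose to 1.8–2.8 N m, above the 0.6 N m the sleeve needs when tight. It went up with grip force, which suggests the pads were slipping on a stopped sleeve. A pull on the head reached about 25 N while the hand moved about 1 mm.
- **Lever:** It stopped under about 22 N at a height within about 1 mm of where shut should be. In the pictures it lies level.
- **Surroundings:** Template matching in the side view showed no shift of the wash bottle, brown bottle, white bottle, jar or stand. The ball and cone bits are still in the stand.

No check failed or disagreed.

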